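# Bring the knob-lidded jar round to the front of the café carousel and hold it there

### The arm

A 7-joint arm with a two-finger parallel gripper is mounted at the origin on the work surface. World frame = base frame: x ahead of the robot, y to its left, z up, the work surface at z = 0. Lengths are in m, angles in rad, forces in N, time in s.
With the tool pointing down it reaches from about 0.425 to 1.025 m from the base axis. Payload 9.4 kg.
Tool frame: the origin (TCP) lies at the very end of the fingers, on their centre line; the grasp point (between the pads) lies arm.tcp_to_grasp behind it (arm.tcp_to_grasp is the distance from the TCP to the grasp point, in m); z points along the fingers, y is the line along which they close (so a half turn about z gives the same grasp; the last joint's range is limited). The gripper opens to 93 mm and grips with 3 to 60 N. Pads are 15 mm wide; open, the fingers measure 128 mm over their backs; the gripper's body (75 mm by 188 mm) begins 65 mm behind the grasp point.
Start: joints at [-1.274, 0.599, -0.003, 1.599, 0.002, 0.943, -0.08], TCP at [0.265, 0.675, 0.219] pointing down, gripper open.
Joint ranges: [-2.57, 2.57], [-0.35, 1.97], [-1.29, 1.29], [0.11, 2.56], [-1.05, 4.19], [0.11, 1.86], [-2.63, 2.63]. Speed limits (rad/s): [2.22, 2.22, 3.01, 3.01, 3.14, 3.14, 3.14].

### API

Orientations are given as a unit quaternion [x, y, z, w].
In Python, from station import arm, eyes gives the robot as it stands. The module is installed in compiled form; this text tells all that it offers.
- The arm moves only by the tool apply_moves, never from a script. Its argument "moves" is a list that holds one entry, the list of rows, each a list of 7 numbers: the shift along the world's x, y, z in m, then the turn, a rotation vector about the world's x, y, z in rad, then the closure in counts, from 0 (fully open) to 255 (shut). A call has 1 to 10 rows; each row shifts and turns the commanded pose from where the row before left it; what a row does not reach is not made up. A row lasts 1/12 s, in which the tool goes at most 41.7 mm and 7.16 degrees, less where a joint would pass 70% of its speed; a pose out of reach is approached as far as the arm can. A call with a gripper value outside its range is refused whole. The fingers move at their own pace and stop on an object; "grip_force" is the grip in N (left out, the last holds). Time passes only in rows, so rows that do not move let the fingers close. It gives the time, the measured TCP pose, the force, the opening and the grip force at its end, in the units of the state.
- arm.get_state(): the state, without advancing time (a new reading comes with each control period).
- eyes.get_image(name): name is "side" or "top" or "wrist"; returns the picture (400x640x3 uint8, blue, green, red); there is no depth.
- eyes.camera_info(name): a dict with "fx", "fy", "cx", "cy" (pixels), "extrinsics" (4x4, takes a point from camera to world coordinates). Camera axes: x right, y down, z forward; pixel columns grow to the right and rows downward; lengths in m; the calibration is good to about 2 mm. The wrist camera is an equidistant fisheye: a pixel r from the principal point sees the ray r / f radians off the axis. A picture is of the moment at which its call begins: read the wrist's pose just before it. camera_info takes no time and is no camera call; for the wrist camera it gives the pose at the moment of the call.
- arm.close_job(): hands the job in; it is judged then, once.
The state is a dict: "time": time; "q": joint angles; "qvel": joint speeds; "joint_efforts": joint torques, N m; "position": TCP position; "tool_rot": TCP orientation; "ft_force": force on the tool from outside, world axes, zero at the start; "torque": the same for the moment, N m; "gripper_width": finger opening in m; "grasp_force": force on a finger pad.
Only numpy, scipy, OpenCV 4.12 (cv2) and the standard library are available. Lean on these libraries where they do the work, as an engineer would, in place of code of your own. Each camera call takes 0.05 s, during which the arm holds its last target. There are 200 camera calls.

### The job

On the coffee bar's condiment carousel, find the tall jar whose lid has a round knob, take the crossbar handle on top and turn the carousel until that jar faces the front, over the stand's steel tongue, where you feel the turntable come up against its stop. A spring pulls the turntable back, so finish still holding the handle, with the turntable held still against that stop. Leave the jars upright and untouched in their seats, and do not disturb the things standing around.

Things in the scene. Friction and masses are not known exactly. Their poses are not given: they have to be found in the camera images.
- stand: fixed round steel foot of the carousel, 230 mm across, 18 mm high. Origin: on the work surface, on the turning axis. Its own -x direction is the FRONT: a flat steel tongue 50 mm wide sticks out there to 210 mm from the axis with a 30 mm high upturned lip at its end
- front (a point): point fixed to the stand, 100 mm from the turning axis in the front direction (over the inner end of the tongue), 35 mm above the work surface: where the origin of a jar lies when that jar faces the front
- carousel (a joint): turntable angle in rad about the stand's vertical axis, positive counterclockwise from above. Hard stops at about -1.05 and +1.05. At +1.05 the tall-jar seat on the stand's +y side has come to the front, at -1.05 the one on its -y side. A spring (0.12 N m per rad) pulls towards 0, where it starts; dry friction is 0.05 N m: let go at a stop, it swings back about 0.6 rad
- turntable (a point): centre of the top of the turntable, a wooden disc 300 mm across, 35 mm above the work surface, turning with it. Three seats with 8 mm high rims lie 100 mm from the axis: two for tall jars, 60 degrees either side of its own -x direction, and one for the squat jar in its +x direction.
- handle: T-shaped handle turning with the carousel: a dark wooden crossbar on a 12 mm thick steel post that rises from the turntable's middle. Crossbar: 90 mm long (its own x), 18 mm thick (its own y), 26 mm high. Origin: centre of the crossbar's underside, on the turning axis, 192 mm above the work surface (top at 218 mm). At joint value 0 its axes are parallel to the stand's. It stands higher than all jars
- knob_jar: the jar wanted: white ceramic jar 66 mm across with a wooden lid, 95 mm high to the lid's top, with a wooden ball knob 36 mm across on the lid (134 mm high in all). Loose in one of the two tall-jar seats, either one. Origin: centre of its underside
- flat_jar: same white ceramic jar and wooden lid, 66 mm across and 95 mm high, but the lid is flat without a knob. Loose in the other tall-jar seat. Origin: centre of its underside
- squat_jar: low white ceramic jar with flat wooden lid, 66 mm across, 55 mm high, loose in the seat at the back. Origin: centre of its underside
- pitcher: bystander: steel milk pitcher with a side handle, 84 mm across, 100 mm high. Origin: centre of its underside
- cup: bystander: ceramic cup with a side handle, 84 mm across, 60 mm high. Origin: centre of its underside
- tamper: bystander: wooden tamper standing on its 58 mm foot, 90 mm high. Origin: centre of its underside
Mind the look-alikes: they are no part of the job. What is shaped like the knob_jar but green or red is not meant.

How it is judged:
On the way, in this order (a step that is already met when the one before it is completed fails the run):
1. the fingers have taken hold of the handle (contact force between the fingers and handle above 1 N), for 0.2 s.
2. the knob-lidded jar is at the front, the turntable at its stop, turned by the handle (horizontal distance between knob_jar and front below 0.01 m and (value of joint carousel above 1 rad or value of joint carousel below -1 rad) and contact force between the fingers and handle above 0.5 N), for 0.2 s.
At the end, for the whole second after the job is handed in: The knob-lidded jar stands within 10 mm of the front point, the turntable is within 0.05 rad of its stop and still (under 0.1 rad/s), the fingers are on the handle (over 0.5 N), and all three jars are upright (within 0.15 rad) down in their seats (all of step 2 and velocity of joint carousel between -0.1 and 0.1 rad/s and angle between each of knob_jar, flat_jar, squat_jar's own z axis and vertical below 0.15 rad and height (world z) of each of knob_jar, flat_jar, squat_jar below 0.042 m); the arm keeps its last pose, push and grip.
It fails at once if a jar is touched by the robot (contact force between any of the arm, the fingers and knob_jar above 1 N or contact force between any of the arm, the fingers and flat_jar above 1 N or contact force between any of the arm, the fingers and squat_jar above 1 N).
It fails at once if a jar is tipped or leaves its seat (angle between any of knob_jar, flat_jar, squat_jar's own z axis and vertical above 0.3 rad or height (world z) of any of knob_jar, flat_jar, squat_jar above 0.05 m).
It fails at once if the pitcher, cup or tamper is pushed away or tipped (distance of any of pitcher, cup, tamper from where it was at the start of the episode above 0.03 m or angle between any of pitcher, cup, tamper's own z axis and vertical above 0.3 rad).
It also fails if it takes over 38 s, if anything falls off the work surface, if the arm or the gripper's body presses on something with over 40 N, if the wrist force passes 120 N, or if a joint passes its speed limit or range.

## Working session

There is one attempt and no reset: what is moved stays moved. The work goes in short steps, Python scripts to look and compute and a tool call to move; the robot and the scene stay as the last step left them, time stands still between calls to the robot, and variables do not carry over. Pictures are saved under pics/ and viewed, at most 10 in all, crops included, and the job is handed in when it is done.

Besides the shell and the picture viewer there is one more tool, called after "Call:" as name(argument=value, ...), one argument or row to a line, values as JSON. apply_moves: Moves the arm, as the interface text tells. Its arguments: {"type":"object","properties":{"moves":{"type":"array"},"grip_force":{"type":"number"}},"required":["moves"]}

```bash
mkdir -p pics; python3 - <<'E'
from station import arm,eyes
import cv2
for n in("top","side"):
    cv2.imwrite(f"pics/{n}.png",eyes.get_image(n)); i=eyes.camera_info(n); print(n,i)
s=arm.get_state();print(s,arm.tcp_to_grasp)
E
```

```text
top {'fx': 445.95505928686805, 'fy': 445.95505928686805, 'cx': 322.4204439645692, 'cy': 201.17395618545243, 'extrinsics': array([[-0.0154693 , -0.99599195,  0.088095  ,  0.35449536],
       [-0.99986326,  0.01489385, -0.00718575, -0.00817224],
       [ 0.00584488, -0.08819411, -0.99608616,  1.40309971],
       [ 0.        ,  0.        ,  0.        ,  1.        ]])}
side {'fx': 463.502394890154, 'fy': 463.502394890154, 'cx': 318.35328534233844, 'cy': 194.27073623392755, 'extrinsics': array([[ 9.85652040e-01, -1.20306797e-01,  1.18390588e-01,
         3.18949270e-01],
       [-1.68787171e-01, -6.98476952e-01,  6.95442908e-01,
        -9.71264952e-01],
       [-9.73412259e-04, -7.05447533e-01, -7.08761476e-01,
         1.14132014e+00],
       [ 0.00000000e+00,  0.00000000e+00,  0.00000000e+00,
         1.00000000e+00]])}
{'time': 0.1, 'q': array([-1.27372325,  0.60003569, -0.00254228,  1.60001969,  0.0018081 ,
        0.9428985 , -0.07981033]), 'qvel': array([ 1.81777192e-03,  7.38356275e-05, -6.67984238e-04, -2.30611542e-03,
        1.55834274e-03, -1.49031377e-04, -5.51268610e-04]), 'joint_efforts': array([ 3.22996224e-03, -7.66562533e+01,  1.50147479e+00, -2.52934152e+01,
       -5.23680146e-02,  1.35953099e-02,  4.71455724e-05]), 'position': array([0.2645812 , 0.67454721, 0.21786394]), 'tool_rot': array([ 1.85774973e-01,  9.82592081e-01, -6.76996941e-04, -5.95574298e-05]), 'ft_force': array([ 0.58919607, -0.57544107, -0.67254802]), 'torque': array([0.00847812, 0.01023342, 0.01077037]), 'grasp_force': 0.0, 'gripper_width': 0.09293361704989461} 0.0188
```

View pics/top.png

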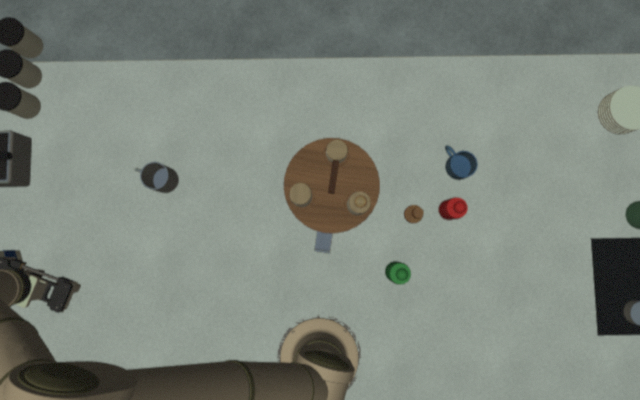

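View pics/side.png

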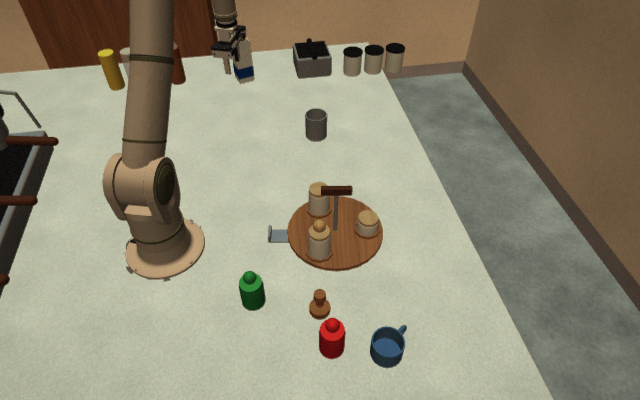

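```bash
cat > h.py <<'E'
import numpy as np
from station import arm,eyes
def px2w(n,u,v,z):
    i=eyes.camera_info(n);T=i["extrinsics"]
    d=T[:3,:3]@np.array([(u-i["cx"])/i["fx"],(v-i["cy"])/i["fy"],1]);o=T[:3,3]
    return (o+d*(z-o[2])/d[2]).round(4)
E
python3 - <<'E'
import cv2
a=cv2.imread("pics/top.png")[130:260,270:430];cv2.imwrite("pics/topc.png",cv2.resize(a,None,fx=4.6,fy=4.6,interpolation=2))
a=cv2.imread("pics/side.png")[170:280,250:400];cv2.imwrite("pics/sidec.png",cv2.resize(a,None,fx=5,fy=5,interpolation=2))
E
```

```text
(no output)
```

View pics/topc.png

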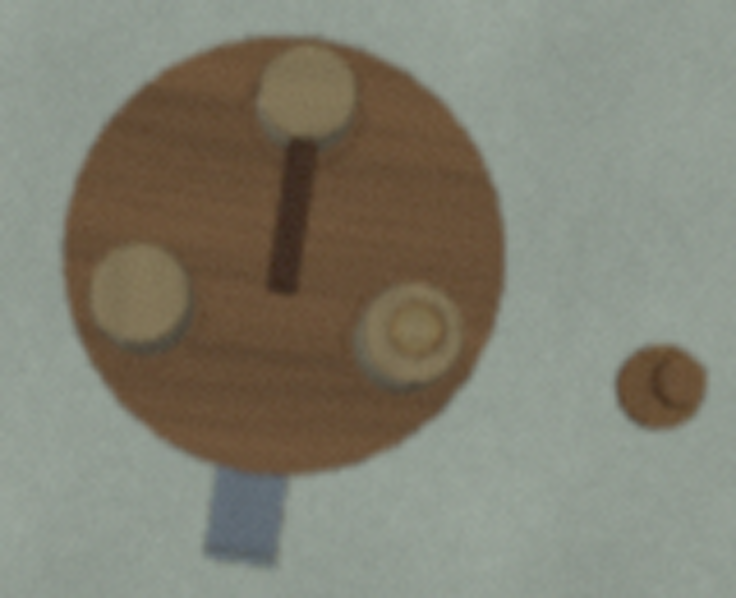

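View pics/sidec.png

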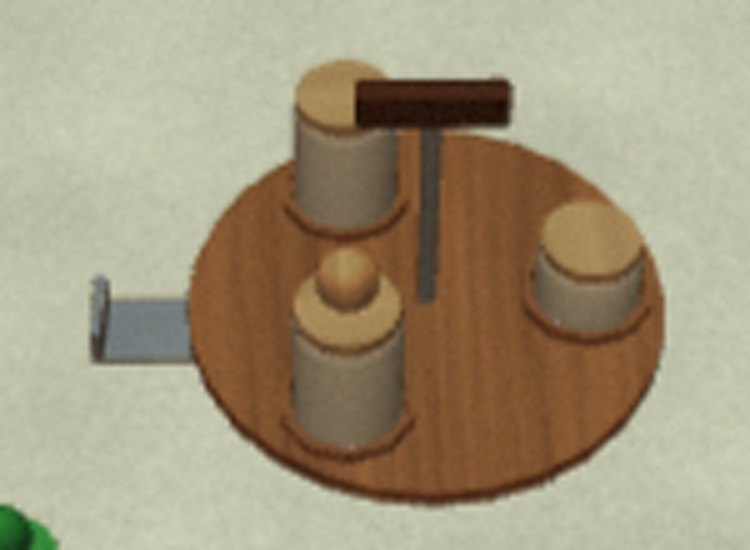

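The knob jar is on the robot's right (-y) seat, at top-crop (413,330), and the squat jar is at the back, so the turn is clockwise to -1.05. In the crop the crossbar runs (302,138) to (282,293), and the disc is centred near (285,255).

```bash
python3 - <<'E'
from h import *
from scipy.spatial.transform import Rotation as R
f=lambda u,v,z:px2w("top",270+(u+.5)/4.6-.5,130+(v+.5)/4.6-.5,z)
g=lambda u,v,z:px2w("side",250+(u+.5)/5-.5,170+(v+.5)/5-.5,z)
print("disc",f(285,255,.035)); a,b=f(302,138,.216),f(282,293,.216);print(a,b,(a+b)/2,np.linalg.norm(a-b),np.arctan2(*(a-b)[1::-1]))
print("tongue",f(241,557,.03),"knob",f(416,328,.15),"flat",f(141,293,.13),"squat",f(307,93,.09))
print("bar side", g(356,82,.218),g(510,80,.218),"post",g(425,300,.035))
s=arm.get_state();print(R.from_quat(s["tool_rot"]).as_matrix().round(3),R.from_quat(s["tool_rot"]).as_rotvec())
E
```

```text
disc [ 0.5251 -0.0471  0.035 ]
[ 0.5714 -0.0531  0.216 ] [ 0.4803 -0.0398  0.216 ] [ 0.52585 -0.04645  0.216  ] 0.09206573738367604 -0.14496924155927027
tongue [ 0.3238 -0.0144  0.03  ] knob [ 0.4645 -0.1234  0.15  ] flat [0.4907 0.0459 0.13  ] squat [ 0.624  -0.0616  0.09  ]
bar side [ 0.4857 -0.0336  0.218 ] [ 0.5729 -0.0469  0.218 ] post [ 0.5275 -0.0481  0.035 ]
[[-0.931  0.365 -0.   ]
 [ 0.365  0.931 -0.001]
 [-0.    -0.001 -1.   ]] [-5.83607163e-01 -3.08678703e+00  2.12676798e-03]
```

Call:
apply_moves(
  moves=[
    [[0,0,0.03,0,0,0,0],[0,0,0.03,0,0,0,0],[0,0,0.03,0,0,0,0],[0.013,-0.036,0,0,0,0.011,0],[0.013,-0.036,0,0,0,0.011,0],[0.013,-0.036,0,0,0,0.011,0],[0.013,-0.036,0,0,0,0.011,0],[0.013,-0.036,0,0,0,0.011,0],[0.013,-0.036,0,0,0,0.011,0],[0.013,-0.036,0,0,0,0.011,0]],
  ],
)

```text
time: 0.93
position: [0.3559, 0.4209, 0.3084]
tool_rot: [0.148, 0.989, -0.0, -0.0]
ft_force: [-0.2, 0.6, -0.3]
gripper_width: 0.0933
grasp_force: 0.0
```

Call:
apply_moves(
  moves=[
    [[0.013,-0.036,0,0,0,0.011,0],[0.013,-0.036,0,0,0,0.011,0],[0.013,-0.036,0,0,0,0.011,0],[0.013,-0.036,0,0,0,0.011,0],[0.013,-0.036,0,0,0,0.011,0],[0.013,-0.036,0,0,0,0.011,0],[0.013,-0.036,0,0,0,0.011,0],[0.013,-0.036,0,0,0,0.011,0],[0.013,-0.036,0,0,0,0.011,0],[0.013,-0.036,0,0,0,0.011,0]],
  ],
)

```text
time: 1.77
position: [0.4858, 0.0611, 0.3087]
tool_rot: [0.093, 0.996, 0.0, 0.0]
ft_force: [1.4, -0.2, 0.7]
gripper_width: 0.0932
grasp_force: 0.0
```

Call:
apply_moves(
  moves=[
    [[0.013,-0.036,0,0,0,0.011,0],[0.013,-0.036,0,0,0,0.011,0],[0.013,-0.036,0,0,0,0.011,0],[0,0,0,0,0,0,0],[0,0,0,0,0,0,0]],
  ],
)

```text
time: 2.18
position: [0.5248, -0.0473, 0.3083]
tool_rot: [0.079, 0.997, -0.0, -0.0]
ft_force: [-0.4, 0.2, 0.0]
gripper_width: 0.093
grasp_force: 0.0
```

```bash
python3 - <<'E'
from h import *
import cv2
from scipy.spatial.transform import Rotation as R
i=eyes.camera_info("wrist");im=eyes.get_image("wrist");cv2.imwrite("pics/w1.png",im);
s=arm.get_state();M=R.from_quat(s["tool_rot"]).as_matrix()
print(s["time"],s["position"],np.arctan2(M[1,1],M[0,1]),M[:,2],s["q"].round(2))
T=i["extrinsics"];c=np.array([i["cx"],i["cy"]]);print(i)
def proj(p):
    q=T[:3,:3].T@(np.array(p)-T[:3,3]);th=np.arctan2(np.hypot(*q[:2]),q[2]);return c+i["fx"]*th*q[:2]/np.hypot(*q[:2])
for sx in(-.045,0,.045): print(proj([.526+sx*np.cos(-.15),-.0465+sx*np.sin(-.15),.218]))
E
```

```text
2.2333 [ 0.52442994 -0.04538712  0.30819271] 1.4151498675694465 [-9.69231556e-04  1.49252735e-04 -9.99999519e-01] [-0.2   0.26  0.22  1.95 -0.07  0.94  1.48]
{'fx': 309.70691628693146, 'fy': 309.70691628693146, 'cx': 317.57191839509653, 'cy': 198.0989155542243, 'extrinsics': array([[ 0.15552953,  0.94530079,  0.28673505,  0.4448242 ],
       [ 0.9878291 , -0.14822803, -0.04713943, -0.03422293],
       [-0.00205877,  0.29057679, -0.95684946,  0.47350592],
       [ 0.        ,  0.        ,  0.        ,  1.        ]])}
[318.47047773 151.44422501]
[318.75324759 203.07443188]
[318.99041399 249.74635565]
```

View pics/w1.png

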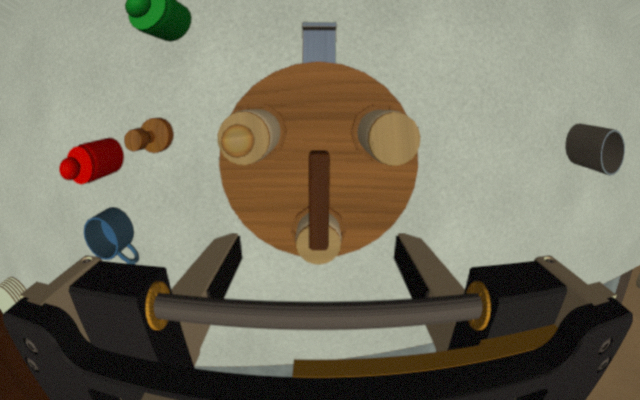

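The wrist view shows the crossbar from (319,151) to (319,249), matching the projected position. I'll descend and grip.

Call:
apply_moves(
  moves=[
    [[0.001,-0.001,-0.02,0,0,0,0],[0,0,-0.03,0,0,0,0],[0,0,-0.03,0,0,0,0],[0,0,-0.02,0,0,0,0],[0,0,-0.02,0,0,0,0],[0,0,0,0,0,0,0],[0,0,0,0,0,0,120],[0,0,0,0,0,0,200],[0,0,0,0,0,0,255],[0,0,0,0,0,0,255]],
  ],
  grip_force=30,
)

```text
time: 3.07
position: [0.5263, -0.0458, 0.1898]
tool_rot: [0.077, 0.997, 0.0, 0.001]
ft_force: [0.2, -0.2, -0.7]
gripper_width: 0.0709
grasp_force: 0.0
```

Call:
apply_moves(
  moves=[
    [[0,0,0,0,0,0,255],[0,0,0,0,0,0,255],[0,0,0,0,0,0,255],[0,0,0,0,0,0,255],[0,0,0,0,0,0,255],[0,0,0,0,0,0,255],[0,0,0,0,0,0,255],[0,0,0,0,0,0,255]],
  ],
)

```text
time: 3.73
position: [0.5256, -0.0465, 0.1886]
tool_rot: [0.077, 0.997, -0.0, -0.0]
ft_force: [-1.5, -10.5, 2.4]
gripper_width: 0.0179
grasp_force: 25.4
```

Call:
apply_moves(
  moves=[
    [[0,0,0,0,0,0,255],[0,0,0,0,0,0,255],[0,0,0,0,0,-0.02,255],[0,0,0,0,0,-0.03,255],[0,0,0,0,0,-0.03,255],[0,0,0,0,0,-0.03,255],[0,0,0,0,0,-0.03,255],[0,0,0,0,0,-0.03,255],[0,0,0,0,0,-0.03,255],[0,0,0,0,0,-0.03,255]],
  ],
  grip_force=55,
)

```text
time: 4.57
position: [0.5258, -0.0461, 0.1886]
tool_rot: [0.192, 0.981, -0.0, 0.0]
ft_force: [0.9, -2.8, -2.4]
gripper_width: 0.0179
grasp_force: 55.0
```

Call:
apply_moves(
  moves=[
    [[0,0,0,0,0,-0.03,255],[0,0,0,0,0,-0.03,255],[0,0,0,0,0,-0.03,255],[0,0,0,0,0,-0.03,255],[0,0,0,0,0,-0.03,255],[0,0,0,0,0,-0.03,255],[0,0,0,0,0,-0.03,255],[0,0,0,0,0,-0.03,255],[0,0,0,0,0,-0.03,255],[0,0,0,0,0,-0.03,255]],
  ],
)

```text
time: 5.4
position: [0.5261, -0.0456, 0.1886]
tool_rot: [0.336, 0.942, 0.0, 0.0]
ft_force: [4.3, -0.0, -5.5]
gripper_width: 0.0178
grasp_force: 55.0
```

```bash
cat >> h.py <<'E'
def st():
    from scipy.spatial.transform import Rotation as R
    s=arm.get_state();M=R.from_quat(s["tool_rot"]).as_matrix()
    print(s["time"],s["position"].round(4),"yaw",np.arctan2(M[1,1],M[0,1]).round(4),s["ft_force"].round(1),s["torque"].round(3),s["gripper_width"],s["grasp_force"],s["q"].round(2))
E
python3 -c "
from h import *
st()"
```

```text
5.4 [ 0.5261 -0.0456  0.1886] yaw 0.8845 [ 4.3 -0.  -5.5] [-0.061 -0.71   0.125] 0.017788207667425945 54.992786049842834 [-0.27  0.42  0.35  2.1  -0.23  0.66  1.11]
```

Call:
apply_moves(
  moves=[
    [[0,0,0,0,0,-0.03,255],[0,0,0,0,0,-0.03,255],[0,0,0,0,0,-0.03,255],[0,0,0,0,0,-0.03,255],[0,0,0,0,0,-0.03,255],[0,0,0,0,0,-0.03,255],[0,0,0,0,0,-0.03,255],[0,0,0,0,0,-0.03,255],[0,0,0,0,0,-0.03,255],[0,0,0,0,0,-0.03,255]],
  ],
)

```text
time: 6.23
position: [0.5265, -0.0452, 0.1886]
tool_rot: [0.473, 0.881, 0.001, 0.0]
ft_force: [6.8, 1.7, -8.8]
gripper_width: 0.0178
grasp_force: 55.0
```

Call:
apply_moves(
  moves=[
    [[0,0,0,0,0,-0.02,255],[0,0,0,0,0,-0.02,255],[0,0,0,0,0,-0.02,255],[0,0,0,0,0,-0.02,255],[0,0,0,0,0,-0.02,255],[0,0,0,0,0,-0.02,255],[0,0,0,0,0,-0.02,255],[0,0,0,0,0,-0.02,255],[0,0,0,0,0,-0.02,255],[0,0,0,0,0,0,255]],
  ],
)

```text
time: 7.07
position: [0.5269, -0.0451, 0.1886]
tool_rot: [0.55, 0.835, 0.001, 0.001]
ft_force: [7.9, 3.1, -10.3]
gripper_width: 0.017
grasp_force: 55.0
```

```bash
python3 -c "
from h import *
st()"
```

```text
7.0667 [ 0.5269 -0.0451  0.1886] yaw 0.405 [  7.9   3.1 -10.3] [ 0.447 -1.393  0.06 ] 0.017027997953378546 54.977272152900696 [-0.37  0.44  0.49  2.1  -0.33  0.67  0.74]
```

Call:
apply_moves(
  moves=[
    [[0,0,0,0,0,-0.01,255],[0,0,0,0,0,-0.01,255],[0,0,0,0,0,-0.01,255],[0,0,0,0,0,0,255]],
  ],
)

```text
time: 7.4
position: [0.5269, -0.0451, 0.1886]
tool_rot: [0.563, 0.827, 0.001, 0.001]
ft_force: [7.7, 2.8, -10.0]
gripper_width: 0.0176
grasp_force: 55.0
```

```bash
python3 -c "
from h import *
st()"
```

```text
7.4 [ 0.5269 -0.0451  0.1886] yaw 0.3758 [  7.7   2.8 -10. ] [ 0.509 -1.395  0.047] 0.017565263056157146 54.980045557022095 [-0.38  0.44  0.5   2.1  -0.34  0.67  0.72]
```

Call:
apply_moves(
  moves=[
    [[0,0,0,0,0,-0.01,255],[0,0,0,0,0,-0.01,255],[0,0,0,0,0,-0.01,255],[0,0,0,0,0,0,255]],
  ],
)

```text
time: 7.73
position: [0.527, -0.045, 0.1886]
tool_rot: [0.574, 0.819, 0.001, 0.001]
ft_force: [7.5, 1.4, -9.6]
gripper_width: 0.0173
grasp_force: 55.2
```

```bash
python3 -c "
from h import *
import cv2
st();cv2.imwrite('pics/w2.png',eyes.get_image('wrist'))"
```

```text
7.7333 [ 0.527  -0.045   0.1886] yaw 0.3471 [ 7.5  1.4 -9.6] [ 0.432 -1.435  0.663] 0.017334773062366228 55.22176802158356 [-0.38  0.44  0.51  2.1  -0.34  0.67  0.7 ]
```

View pics/w2.png

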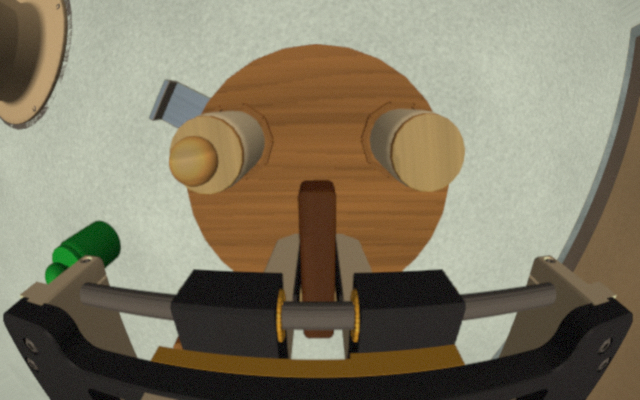

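The knob jar now sits in line with the tongue (knob at (194,160), tongue lip at (162,100)), and the torque has risen sharply to 0.66 N m. I'll hold and check both.

Call:
apply_moves(
  moves=[
    [[0,0,0,0,0,0,255],[0,0,0,0,0,0,255],[0,0,0,0,0,0,255],[0,0,0,0,0,0,255],[0,0,0,0,0,0,255],[0,0,0,0,0,0,255]],
  ],
)

```text
time: 8.28
position: [0.5269, -0.045, 0.1886]
tool_rot: [0.574, 0.819, 0.001, 0.001]
ft_force: [8.0, 2.9, -10.6]
gripper_width: 0.0177
grasp_force: 55.2
```

```bash
python3 - <<'E'
from h import *
st()
i=eyes.camera_info("wrist");T=i["extrinsics"]
def w(u,v,z):
    d=np.array([u-i["cx"],v-i["cy"]]);r=np.hypot(*d);th=r/i["fx"]
    ray=T[:3,:3]@np.r_[d/r*np.sin(th),np.cos(th)];o=T[:3,3];return o+ray*(z-o[2])/ray[2]
a=np.array([.5265,-.0465])
for n,p in(("knob",w(194,160,.151)),("flat",w(428,151,.13)),("lip",w(160,99,.03))):
    d=p[:2]-a;print(n,p.round(4),np.hypot(*d),np.arctan2(-d[1],-d[0]))
E
```

```text
8.2833 [ 0.5269 -0.045   0.1886] yaw 0.3478 [  8.    2.9 -10.6] [ 0.427 -1.462  0.596] 0.017694231872681793 55.203593373298645 [-0.38  0.44  0.51  2.1  -0.34  0.67  0.7 ]
knob [ 0.43   -0.0302  0.151 ] 0.09792089826921653 -0.16765449742547894
flat [0.5888 0.0311 0.13  ] 0.09951506619830428 -2.2476848526010698
lip [ 0.3276 -0.0129  0.03  ] 0.20170237770065563 -0.16759429945024404
```

The knob and the lip both lie at -0.168 rad from the axis, so the jar is lined up with the front. The torque is steady and the turntable is still, so I'm handing in.

```bash
python3 -c "
from station import arm
print(arm.close_job())"
```

```text
the job is handed in; nothing more can be done
None
```

I turned the knob-lidded jar to the front and handed the job in at about 8.3 s, with the handle still gripped at 55 N and the turntable held against its stop. The hand-in gave no verdict, but the last readings showed the knob and the tongue's lip in line and a steady 0.6 N m torque at the stop.

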